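# Set the handwheel, release the catch and hold the load lever of a bench hardness press

## Task

Load the test block in the small grey bench press: turn the knurled handwheel on the press head clockwise (seen from above) until the rib on its top points at the small fixed ridge on the head. Then flip the safety catch fully over, away from the lever's slot, and pull the load lever with the black knob towards the robot side of the press as far as it goes. Finish while the gripper is holding the lever there against its spring, with the wheel still at its mark; do not let go, and leave the loose things lying around where they are.

Things in the scene. Friction and masses are not known exactly. Their poses are not given: they have to be found in the camera images.
- press: the bench press: grey base plate 150 (x) x 260 (y) x 14 mm, bolted to the worktop; origin under its centre, x away from the robot side, y left, z up. At y = +75 mm a C-shaped press head, top at 130 mm, with the handwheel above; at y = -75 mm the load lever between two grey cheeks 58 mm high, with the safety catch on the right-hand cheek
- wheel_grip (a point): centre of the handwheel, on its vertical axis and in the middle of its height: a dark knurled disc 56 mm in diameter and 18 mm high, 165 mm above the worktop; 26 mm free below the disc's rim. It can be gripped across its rim from above. A bare aluminium radial rib on one side only, 24 x 6 x 4 mm, on top is its index
- wheel (a joint): handwheel angle in rad, growing clockwise seen from above; 0 = rib exactly at the fixed ridge; it starts 1.9 to 2.9 before it and has stops at -3.3 and +0.5. It stays where it is left, turns with about 0.1 N m, and screws the ram down onto the test block
- catch_bar (a point): middle of the safety catch's finger bar, a round steel bar 12 mm in diameter that points towards the robot side (40 mm of it free); it lies 55 mm from the catch's hinge. At joint value 0 it is over the lever's slot, 102 mm above the worktop. It moves with the catch
- catch (a joint): safety catch angle in rad: 0 = leaning 0.75 rad from vertical to the left, over the slot, where its plate stops the lever; it flips over to the right about a hinge line along the press's x axis (28 mm to the right of the lever's middle plane, 62 mm above the worktop); stop at 1.5. It stays where it is left, moved by 1 to 2 N at the bar
- lever_knob (a point): centre of the load lever's black knob, an upright flat-sided disc 32 mm in diameter and 18 mm thick (flat faces to the press's +y and -y), on a 12 mm round lever with a block-shaped lug halfway; 120 mm from the lever's pivot, which runs along the press's y axis at x = 10 mm, y = -75 mm, 34 mm above the worktop. It moves with the lever
- lever (a joint): load lever angle in rad: 0 = at rest, leaning 0.6 rad from vertical away from the robot side; grows as the knob is pulled towards the robot side, over the top; stop at 0.85 (leaning 0.25 towards the robot side). With the catch over the slot it stops after less than 0.15. A spring returns it: about 3 to 6 N at the knob
- loupe: bystander: black loupe, 38 mm in diameter, 38 mm high, to stay where it is; origin under its centre
- stylus_case: bystander: flat black case, 53 x 92 x 20 mm, to stay where it is
- mouse: bystander: white computer mouse, 117 x 57 x 39 mm, to stay where it is
- caliper: bystander: digital caliper, 73 x 225 x 14 mm, to stay where it is
- gauge_block: bystander: small steel gauge block, 9 x 35 x 10 mm, lying on the front of the press's base plate, to stay where it is
- press_mark (a point): the fixed mark: a ridge of bare aluminium 16 x 6 x 4 mm on the head's top, in front of the wheel (towards the press's -x), 47 mm from the wheel's axis; this point is its middle, 132 mm above the worktop

How it is judged:
By the outcome, as a careful person would: the job done as asked, in the order asked, and still so for the second after the job is handed in, while the arm keeps its last pose, push and grip.
It also fails if it takes over 64 s, if anything falls off the work surface, if the arm or the gripper's body presses on something with over 40 N, if the wrist force passes 120 N, or if a joint passes its speed limit or range.

## Robot

A 6-joint arm with a two-finger parallel gripper is mounted at the origin on a cart in front of the work surface, level with it; the furniture and walls round the work are solid. World frame = base frame: x ahead of the robot, y to its left, z up, the work surface at z = 0. Lengths are in m, angles in rad, forces in N, time in s.
With the tool pointing down it reaches from about 0.325 to 0.9 m from the base axis. Payload 3.5 kg.
Tool frame: the origin (TCP) lies between the finger pads; the fingertips stand 8 mm ahead of it and the grasp point (between the pads) lies 11 mm behind it; z points along the fingers, y is the line along which they close (so a half turn about z gives the same grasp; the last joint's range is limited). The gripper opens to 85 mm and grips with 20 to 120 N. Pads are 22 mm wide; open, the fingers measure 114 mm over their backs; the gripper's body (76 mm by 85 mm) begins 54 mm behind the grasp point. The pads swing forward as they close: fully open they stand 13 mm farther back than shut.
Start: joints at [-1.271, 0.276, -0.026, 1.268, 0, 1.467], TCP at [0.245, -0.575, 0.239] pointing down, gripper open.
Joint ranges: [-3.12, 3.12], [-0.85, 1.88], [-1.08, 1.24], [-1.95, 2.15], [-1.57, 1.53], [-3.14, 3.14]. Speed limits (rad/s): [2.57, 2.57, 3.14, 3.14, 3.14, 3.14].

## Interface

Orientations are given as a 3x3 rotation matrix whose columns are the frame's x, y, z axes.
In Python, from station import bot gives the robot as it stands.
- The arm moves only by the tool move_arm, never from a script. Its argument "increments" is a list of rows, each an object of numbers: "dx", "dy", "dz": the shift along the world's x, y, z in m; "yaw": the turn about the world's z in rad. In form: [{"dx": .., "dy": .., "dz": .., "yaw": ..}, ...]. A call has 1 to 20 rows; each row is the pose to reach, as a shift and turn from the pose commanded when the call began; what a row does not reach only later rows make up. A row lasts 1/8 s, in which the tool goes at most 62.5 mm and 10.7 degrees, less where a joint would pass 70% of its speed; a pose out of reach is approached as far as the arm can. A call with a gripper value outside its range is refused whole. "jaw" is the closure in counts, from 0 (fully open) to 255 (shut), set as the call begins (left out, the last holds). The fingers move at their own pace and stop on an object; "force" is the grip in N (left out, the last holds). Time passes only in rows, so rows that repeat a pose let the fingers close. It gives the time, the measured TCP pose, the force, the opening and the grip force at its end, in the units of the state.
- bot.state(): the state, without advancing time (a new reading comes with each control period).
- bot.grab_frame(name): name is "side" or "top"; returns (picture, depth): 480x640x3 uint8, blue, green, red; 480x640 float32, m along the optical axis (not along the pixel's ray), 0 where there is no reading.
- bot.camera_info(name): a dict with "fovy" (degrees; the focal length in pixels is half the picture's height over the tangent of half this angle, whatever the lens; pixels are square), "cx", "cy" (the principal point, pixels), "extrinsics" (4x4, takes a point from camera to world coordinates). Camera axes: x right, y down, z forward; pixel columns grow to the right and rows downward; lengths in m; the calibration is good to about 2 mm. A picture is of the moment at which its call begins. camera_info takes no time and is no camera call.
- bot.hand_in(): hands the job in; it is judged then, once.
Trained networks look in the newest picture that a camera, given by its name, has taken for a name from the list of things; names that differ only in an ending like _2 or _b are one class to them, and where a whole thing is asked for, a point or a joint stands for the part that bears it (a point fixed in the world has none). Each returns a list of dicts, best first, with "conf" (0 to 1); they miss things now and then, are a little off and sometimes report something else, mostly with a low value. They report only what shows in the picture. A call takes as long as a camera call.
- bot.spot_in(name, camera): "position" ([column, row] in pixels, amid what is visible of it).
The state is a dict: "time_s": time; "q": joint angles; "joint_velocities": joint speeds; "joint_efforts": joint torques, N m; "tcp_pos": TCP position; "eef_rot": TCP orientation; "wrist_force": force on the tool from outside, world axes, zero at the start; "wrist_torque": the same for the moment, N m; "width": opening from 0.0 (shut) to 1.0 (fully open); "gripper_force": force on a finger pad.
Only numpy, scipy, OpenCV 4.12 (cv2) and the standard library are available. Lean on these libraries where they do the work, as an engineer would, in place of code of your own. Each camera call takes 0.05 s, during which the arm holds its last target. There are 200 camera calls.

## Working session

There is one attempt and no reset: what is moved stays moved. The work goes in short steps, Python scripts to look and compute and a tool call to move; the robot and the scene stay as the last step left them, time stands still between calls to the robot, and variables do not carry over. Pictures are saved under pics/ and viewed, at most 10 in all, crops included, and the job is handed in when it is done.

Besides the shell and the picture viewer there is one more tool, called after "Request:" as a command line: name --argument value ..., lists and objects as JSON in quotes. move_arm: Moves the arm, as the interface text tells. Its arguments: {"type":"object","properties":{"increments":{"type":"array","items":{"type":"object","properties":{"dx":{"type":"number"},"dy":{"type":"number"},"dz":{"type":"number"},"yaw":{"type":"number"}}}},"jaw":{"type":"number"},"force":{"type":"number"}},"required":["increments"]}

```bash
mkdir -p pics
cat > h.py <<'E'
import numpy as np, cv2
from station import bot
def K(n):
    c=bot.camera_info(n); f=240/np.tan(np.radians(c["fovy"])/2); return f,c["cx"],c["cy"],np.array(c["extrinsics"])
def ray(n,p):
    f,cx,cy,E=K(n); d=E[:3,:3]@np.array([(p[0]-cx)/f,(p[1]-cy)/f,1.]); return E[:3,3],d
def atz(n,p,z):
    o,d=ray(n,p); return o+d*(z-o[2])/d[2]
def dep(n,p,D):
    o,d=ray(n,p); return o+d*D[int(round(p[1])),int(round(p[0]))]
def proj(n,P):
    f,cx,cy,E=K(n); q=E[:3,:3].T@(np.array(P)-E[:3,3]); return np.array([cx+f*q[0]/q[2],cy+f*q[1]/q[2]])
E
python3 - <<'E'
from h import *
np.set_printoptions(precision=4,suppress=True)
for n in("side","top"):
    im,D=bot.grab_frame(n); cv2.imwrite(f"pics/{n}0.png",im); np.save(f"pics/{n}0.npy",D)
    print(n,K(n))
    for t in("press","wheel_grip","press_mark","catch_bar","lever_knob","gauge_block","mouse","loupe","caliper","stylus_case"):
        r=bot.spot_in(t,n)[:2]
        for q in r: print(t,np.round(q["position"],1),round(q["conf"],2),dep(n,q["position"],D))
print(bot.state())
E
```

```text
side (np.float64(507.36383625528634), 325.0525170723137, 242.98051946138196, array([[-0.9812, -0.0573,  0.1845,  0.2814],
       [-0.1922,  0.3873, -0.9017,  1.127 ],
       [-0.0197, -0.9202, -0.391 ,  0.616 ],
       [ 0.    ,  0.    ,  0.    ,  1.    ]]))
press [326.9 258.8] 0.96 [ 0.5087 -0.003   0.0833]
press [324.6 226.1] 0.18 [0.5103 0.0089 0.1754]
wheel_grip [295.6 372.6] 0.73 [0.4995 0.3655 0.0149]
wheel_grip [321.7 225. ] 0.71 [ 0.5196 -0.0016  0.1737]
press_mark [324.9 262.5] 0.68 [ 0.5184 -0.0243  0.0624]
catch_bar [310.3 226.9] 0.39 [ 0.5805 -0.1379  0.113 ]
catch_bar [323.2 259.5] 0.17 [ 0.5254 -0.0375  0.0643]
lever_knob [313.3 226.4] 0.6 [ 0.573  -0.1421  0.1133]
lever_knob [297.7 224.7] 0.53 [ 0.6139 -0.1303  0.1205]
gauge_block [344.8 263.8] 0.39 [ 0.4815 -0.115   0.0188]
mouse [347.8 231.6] 0.84 [ 0.5045 -0.3193  0.0318]
loupe [340.7 381. ] 0.72 [0.4066 0.4021 0.036 ]
caliper [300.3 221.7] 0.53 [ 0.6068 -0.1327  0.1288]
caliper [374.1 241.7] 0.51 [ 0.42   -0.2962  0.0126]
top (np.float64(614.4755887257708), 312.94322906430205, 245.99471647806817, array([[-0.0101, -
[... 776 characters left out ...]
] 0.55 [0.422  0.3967 0.0004]
caliper [448.1 276.3] 0.8 [ 0.4282 -0.3048  0.0083]
stylus_case [187.6 231.2] 0.6 [0.545  0.3352 0.0241]
{'time_s': 1.1, 'q': array([-1.2714,  0.2764, -0.0264,  1.268 , -0.    ,  1.4674]), 'joint_velocities': array([-0.002 ,  0.0001,  0.0015, -0.0001, -0.0015, -0.0005]), 'joint_efforts': array([ -0.001 , -44.5499,  29.5573,   0.0008,  -0.0001,  -0.    ]), 'tcp_pos': array([ 0.245 , -0.575 ,  0.2393]), 'eef_rot': array([[ 0.92 ,  0.392, -0.   ],
       [ 0.392, -0.92 ,  0.   ],
       [-0.   , -0.   , -1.   ]]), 'wrist_force': array([-0.0673, -0.5453,  0.5143]), 'wrist_torque': array([-0.0384,  0.0321,  0.0444]), 'gripper_force': 0.0, 'width': 1.0014952847790406}
```

View pics/side0.png

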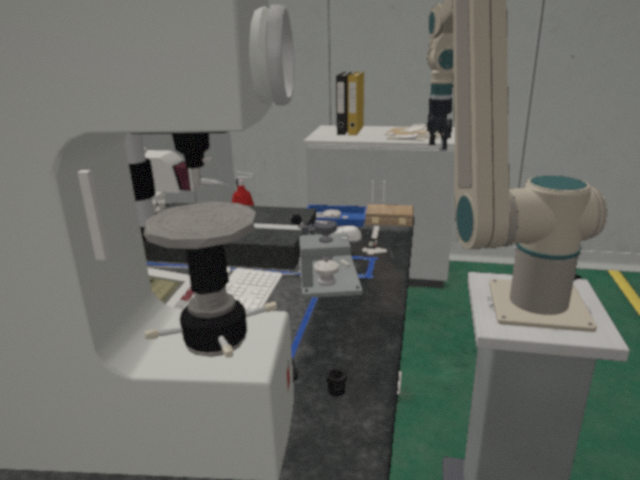

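View pics/top0.png

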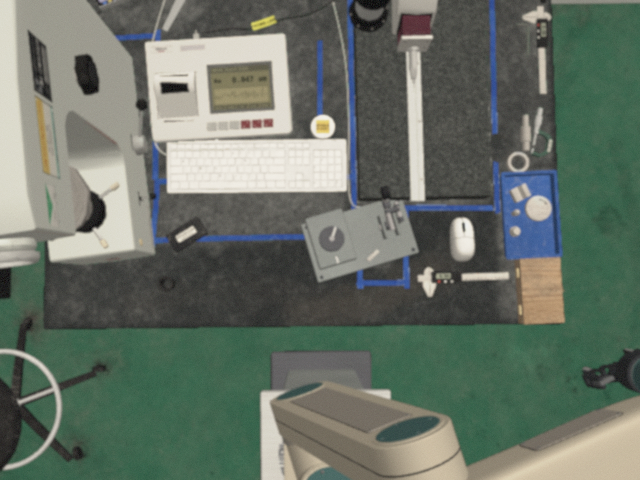

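The side view shows the press small at about (330,260), with a microscope in the foreground. The top view has the wheel near (332,239), the lever and catch near (390,215), and the plate turned roughly 15–20°. I'll enlarge the top view and fit the plate.

Run:
```python
from h import *
np.set_printoptions(precision=4,suppress=True)
im=cv2.imread("pics/top0.png"); c=im[180:290,295:425]
cv2.imwrite("pics/crop0.png",cv2.resize(c,None,fx=6,fy=5.45 and 6,interpolation=cv2.INTER_CUBIC)[:600])
# point cloud of the region; plate top z~.014, fit rect
f,cx,cy,E=K("top");D=np.load("pics/top0.npy")
v,u=np.mgrid[180:290,295:425]; d=D[180:290,295:425]
P=np.stack([(u-cx)/f*d,(v-cy)/f*d,d],-1)@E[:3,:3].T+E[:3,3]
hsv=cv2.cvtColor(c,cv2.COLOR_BGR2HSV)
z=P[...,2]
m=((c.max(-1)>75)&(hsv[...,1]<80)&(abs(z-.012)<.012))
m=cv2.morphologyEx(m.astype(np.uint8),cv2.MORPH_OPEN,np.ones((3,3)))
n,l,s,_=cv2.connectedComponentsWithStats(m); k=1+np.argmax(s[1:,4])
q=P[(l==k)][:,:2].astype(np.float32); print(len(q),cv2.minAreaRect(q),np.median(z[l==k]))
w=abs(z-.176)<.012; print("wheel/top",w.sum(),np.median(P[w],0),P[w].min(0),P[w].max(0))
```

```text
3715 ((0.5258278250694275, -0.08803462982177734), (0.15575475990772247, 0.26707178354263306), 14.990029335021973) 0.014709462520160477
wheel/top 513 [ 0.5138 -0.011   0.1753] [ 0.4857 -0.0379  0.1654] [0.5411 0.0175 0.1853]
```

View pics/crop0.png

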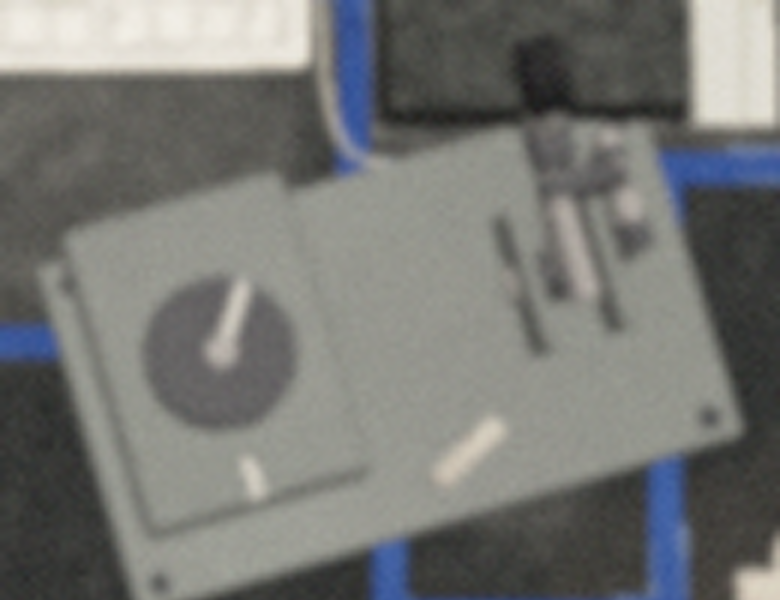

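The crop (6x, offset 295,180) shows the wheel at (220,352), its rib tip at (243,285), the mark at (253,478), and a bright bar running from (560,195) to (592,295). There is a second bright part at (628,205) and the black knob at (545,70). I'll convert these to the press frame.

Run:
```python
from h import *
np.set_printoptions(precision=4,suppress=True)
px=lambda a,b:np.array([295+(a-2.5)/6,180+(b-2.5)/6])
w=atz("top",px(220,352),.174); r=atz("top",px(243,283),.177); m=atz("top",px(253,478),.134)
D=np.load("pics/top0.npy")
print("wheel",w,"ribtip",r,np.hypot(*(r-w)[:2]),"mark",m,np.hypot(*(m-w)[:2]))
aw=np.arctan2(*(m-w)[1::-1]); ar=np.arctan2(*(r-w)[1::-1]); print("yaw from mark",aw-np.pi,aw+np.pi,"rib->mark cw",(ar-aw)%(2*np.pi))
# plate corners at z=.014
cs=[px(45,270),px(742,435),px(655,125),px(135,605)]
for c in cs: print("corner",atz("top",c,.014))
for a in (.255,.265,.275):
    R=np.array([[np.cos(a),-np.sin(a)],[np.sin(a),np.cos(a)]])
    for o,nm in ((np.array([.5258,-.088]),"rect"),):
        f=lambda P:R.T@(np.array(P)[:2]-o)
        print(a,"wheel",f(w),"mark",f(m),"knob",f(atz("top",px(545,70),.133)),"bar far/near",f(atz("top",px(563,200),.102)),f(atz("top",px(590,293),.102)),"2nd",f(atz("top",px(628,205),.08)))
# height map round lever in press frame
f,cx,cy,E=K("top")
for b in range(40,330,18):
    print(b,[int(1000*dep("top",px(a,b),D)[2]) for a in range(480,680,12)])
v,u=np.mgrid[150:260,340:440];d=D[150:260,340:440]
P=np.stack([(u-cx)/f*d,(v-cy)/f*d,d],-1)@E[:3,:3].T+E[:3,3]
s=(P[...,2]>.115); print("high pts",P[s].min(0),P[s].max(0),s.sum())
```

```text
wheel [ 0.5134 -0.0118  0.174 ] ribtip [ 0.5385 -0.0204  0.177 ] 0.026565815574038275 mark [ 0.4684 -0.025   0.134 ] 0.046905761923079145
yaw from mark -5.9968507134618285 0.28633459371775727 rib->mark cw 2.5234577862859284
corner [0.5595 0.0545 0.014 ]
corner [ 0.4886 -0.2313  0.014 ]
corner [ 0.6171 -0.1979  0.014 ]
corner [0.4213 0.0189 0.014 ]
0.255 wheel [0.0072 0.0769] mark [-0.0396  0.0754] knob [ 0.0812 -0.073 ] bar far/near [ 0.0338 -0.071 ] [-0.0038 -0.0713] 2nd [ 0.0269 -0.0985]
0.265 wheel [0.008  0.0768] mark [-0.0389  0.0758] knob [ 0.0804 -0.0738] bar far/near [ 0.0331 -0.0713] [-0.0045 -0.0713] 2nd [ 0.0259 -0.0988]
0.275 wheel [0.0088 0.0767] mark [-0.0381  0.0762] knob [ 0.0797 -0.0746] bar far/near [ 0.0324 -0.0716] [-0.0053 -0.0712] 2nd [ 0.0249 -0.0991]
40 [75, 77, 77, 141, 142, 143, 146, 77, 78, 77, 77, 77, 81, 80, 81, 76, 73]
58 [77, 75, 77, 144, 147, 150, 152, 80, 83, 75, 80, 79, 81, 71, 83, 74, 76]
76 [71, 70, 76, 144, 149, 149, 144, 149, 73, 77, 78, 76, 79, 80, 79, 78, 79]
94 [75, 77, 76, 125, 143, 144, 152, 146, 72, 77, 82, 74, 79, 77, 79, 79, 82]
112 [52, 
[... 316 characters left out ...]
12, 112, 110, 114, 110, 85, 75, 63, 19, 17, 3, 1]
202 [18, 15, 16, 10, 11, 110, 110, 111, 55, 57, 60, 68, 66, 17, 18, 7, 4]
220 [15, 40, 57, 55, 12, 67, 111, 117, 45, 59, 57, 60, 71, 73, 13, 9, 0]
238 [19, 23, 58, 63, 20, 56, 109, 112, 112, 56, 54, 59, 75, 72, 68, 16, 11]
256 [10, 19, 46, 59, 55, 40, 55, 112, 112, 46, 56, 54, 54, 10, 11, 11, 16]
274 [16, 16, 42, 57, 60, 43, 47, 111, 111, 111, 63, 61, 12, 12, 17, 15, 11]
292 [7, 14, 45, 41, 60, 57, 39, 37, 114, 114, 52, 59, 59, 12, 16, 12, 20]
310 [13, 13, 15, 27, 55, 61, 20, 9, 8, 7, 34, 60, 63, 13, 11, 9, 18]
328 [17, 13, 9, 16, 53, 53, 16, 19, 19, 10, 22, 46, 11, 13, 10, 14, 16]
high pts [ 0.4164 -0.1571  0.1151] [0.6366 0.0337 1.5267] 683
```

The geometry agrees: wheel to mark is 46.9 mm against 47, the knob sits at press (80,-74), and the bar runs from x=-5 to 33 at about y=-71. The rib needs about 2.53 rad clockwise. I'll move above the wheel with enough yaw in hand to do it in one grasp.

Request:
move_arm --increments '[{"dx": 0.017, "dy": 0.035, "yaw": 0.156}, {"dx": 0.034, "dy": 0.07, "yaw": 0.312}, {"dx": 0.05, "dy": 0.106, "yaw": 0.469}, {"dx": 0.067, "dy": 0.141, "yaw": 0.625}, {"dx": 0.084, "dy": 0.176, "yaw": 0.781}, {"dx": 0.1, "dy": 0.211, "yaw": 0.937}, {"dx": 0.117, "dy": 0.246, "yaw": 1.094}, {"dx": 0.134, "dy": 0.282, "yaw": 1.25}, {"dx": 0.151, "dy": 0.317, "yaw": 1.406}, {"dx": 0.168, "dy": 0.352, "yaw": 1.562}, {"dx": 0.184, "dy": 0.387, "yaw": 1.719}, {"dx": 0.201, "dy": 0.422, "yaw": 1.875}, {"dx": 0.218, "dy": 0.457, "yaw": 2.031}, {"dx": 0.235, "dy": 0.493, "yaw": 2.187}, {"dx": 0.251, "dy": 0.528, "yaw": 2.344}, {"dx": 0.268, "dy": 0.563, "yaw": 2.5}, {"dx": 0.268, "dy": 0.563, "yaw": 2.5}, {"dx": 0.268, "dy": 0.563, "yaw": 2.5}]' --jaw 0

```text
$.increments[0]: bad value
```

Request:
move_arm --increments '[{"dx": 0.017, "dy": 0.035, "dz": 0, "yaw": 0.156}, {"dx": 0.034, "dy": 0.07, "dz": 0, "yaw": 0.312}, {"dx": 0.05, "dy": 0.106, "dz": 0, "yaw": 0.469}, {"dx": 0.067, "dy": 0.141, "dz": 0, "yaw": 0.625}, {"dx": 0.084, "dy": 0.176, "dz": 0, "yaw": 0.781}, {"dx": 0.1, "dy": 0.211, "dz": 0, "yaw": 0.937}, {"dx": 0.117, "dy": 0.246, "dz": 0, "yaw": 1.094}, {"dx": 0.134, "dy": 0.282, "dz": 0, "yaw": 1.25}, {"dx": 0.151, "dy": 0.317, "dz": 0, "yaw": 1.406}, {"dx": 0.168, "dy": 0.352, "dz": 0, "yaw": 1.562}, {"dx": 0.184, "dy": 0.387, "dz": 0, "yaw": 1.719}, {"dx": 0.201, "dy": 0.422, "dz": 0, "yaw": 1.875}, {"dx": 0.218, "dy": 0.457, "dz": 0, "yaw": 2.031}, {"dx": 0.235, "dy": 0.493, "dz": 0, "yaw": 2.187}, {"dx": 0.251, "dy": 0.528, "dz": 0, "yaw": 2.344}, {"dx": 0.268, "dy": 0.563, "dz": 0, "yaw": 2.5}, {"dx": 0.268, "dy": 0.563, "dz": 0, "yaw": 2.5}, {"dx": 0.268, "dy": 0.563, "dz": 0, "yaw": 2.5}]' --jaw 0

```text
time_s: 3.35
tcp_pos: [0.5127, -0.0122, 0.2393]
eef_rot: [[-0.971, 0.237, -0.0], [0.237, 0.971, -0.0], [0.0, -0.001, -1.0]]
wrist_force: [-0.0, 0.8, 0.1]
width: 0.994
gripper_force: 0.0
```

Request:
move_arm --increments '[{"dx": 0, "dy": 0, "dz": -0.03, "yaw": 0}, {"dx": 0, "dy": 0, "dz": -0.06, "yaw": 0}, {"dx": 0, "dy": 0, "dz": -0.08, "yaw": 0}, {"dx": 0, "dy": 0, "dz": -0.087, "yaw": 0}, {"dx": 0, "dy": 0, "dz": -0.087, "yaw": 0}]'

```text
time_s: 3.98
tcp_pos: [0.5127, -0.0127, 0.1523]
eef_rot: [[-0.971, 0.238, -0.0], [0.238, 0.971, -0.0], [0.0, -0.0, -1.0]]
wrist_force: [-0.4, 0.5, 0.8]
width: 1.0
gripper_force: 0.0
```

Request:
move_arm --increments '[{"dx": 0, "dy": 0, "dz": 0, "yaw": 0}, {"dx": 0, "dy": 0, "dz": 0, "yaw": 0}, {"dx": 0, "dy": 0, "dz": 0, "yaw": 0}, {"dx": 0, "dy": 0, "dz": 0, "yaw": 0}, {"dx": 0, "dy": 0, "dz": 0, "yaw": 0}, {"dx": 0, "dy": 0, "dz": 0, "yaw": 0}]' --jaw 255 --force 50

```text
time_s: 4.72
tcp_pos: [0.5135, -0.014, 0.1541]
eef_rot: [[-0.971, 0.237, 0.001], [0.237, 0.971, -0.006], [-0.003, -0.005, -1.0]]
wrist_force: [-2.1, -4.3, 5.1]
width: 0.639
gripper_force: 52.4
```

Request:
move_arm --increments '[{"dx": 0, "dy": -0.001, "dz": 0.001, "yaw": -0.15}, {"dx": 0, "dy": -0.001, "dz": 0.001, "yaw": -0.3}, {"dx": 0, "dy": -0.001, "dz": 0.001, "yaw": -0.45}, {"dx": 0, "dy": -0.001, "dz": 0.001, "yaw": -0.6}, {"dx": 0, "dy": -0.001, "dz": 0.001, "yaw": -0.75}, {"dx": 0, "dy": -0.001, "dz": 0.001, "yaw": -0.9}, {"dx": 0, "dy": -0.001, "dz": 0.001, "yaw": -1.05}, {"dx": 0, "dy": -0.001, "dz": 0.001, "yaw": -1.2}, {"dx": 0, "dy": -0.001, "dz": 0.001, "yaw": -1.35}, {"dx": 0, "dy": -0.001, "dz": 0.001, "yaw": -1.5}, {"dx": 0, "dy": -0.001, "dz": 0.001, "yaw": -1.65}, {"dx": 0, "dy": -0.001, "dz": 0.001, "yaw": -1.8}, {"dx": 0, "dy": -0.001, "dz": 0.001, "yaw": -1.95}, {"dx": 0, "dy": -0.001, "dz": 0.001, "yaw": -2.1}, {"dx": 0, "dy": -0.001, "dz": 0.001, "yaw": -2.25}, {"dx": 0, "dy": -0.001, "dz": 0.001, "yaw": -2.4}, {"dx": 0, "dy": -0.001, "dz": 0.001, "yaw": -2.53}, {"dx": 0, "dy": -0.001, "dz": 0.001, "yaw": -2.53}, {"dx": 0, "dy": -0.001, "dz": 0.001, "yaw": -2.53}]'

```text
time_s: 7.1
tcp_pos: [0.5126, -0.014, 0.1541]
eef_rot: [[0.932, 0.363, -0.001], [0.363, -0.932, -0.002], [-0.001, 0.002, -1.0]]
wrist_force: [-2.5, -4.2, 2.2]
width: 0.634
gripper_force: 53.9
```

Request:
move_arm --increments '[{"dx": 0, "dy": 0, "dz": 0, "yaw": 0}, {"dx": 0, "dy": 0, "dz": 0, "yaw": 0}, {"dx": 0, "dy": 0, "dz": 0, "yaw": 0}, {"dx": 0, "dy": 0, "dz": 0, "yaw": 0}, {"dx": 0, "dy": 0, "dz": 0, "yaw": 0}]' --jaw 0

```text
time_s: 7.72
tcp_pos: [0.513, -0.0129, 0.1533]
eef_rot: [[0.931, 0.364, -0.0], [0.364, -0.931, 0.0], [-0.0, -0.0, -1.0]]
wrist_force: [1.2, -0.1, -0.2]
width: 1.001
gripper_force: 0.0
```

Request:
move_arm --increments '[{"dx": 0, "dy": 0, "dz": 0.05, "yaw": 0}, {"dx": 0.02, "dy": -0.06, "dz": 0.09, "yaw": 0}, {"dx": 0.02, "dy": -0.12, "dz": 0.09, "yaw": 0}, {"dx": 0.02, "dy": -0.18, "dz": 0.09, "yaw": 0}, {"dx": 0.02, "dy": -0.24, "dz": 0.09, "yaw": 0}, {"dx": 0.02, "dy": -0.26, "dz": 0.09, "yaw": 0}]'

```text
time_s: 8.48
tcp_pos: [0.5328, -0.2763, 0.2431]
eef_rot: [[0.933, 0.361, 0.0], [0.361, -0.933, -0.001], [0.0, 0.001, -1.0]]
wrist_force: [0.6, 0.2, 0.0]
width: 0.999
gripper_force: 0.0
```

Run:
```python
from h import *
im=np.mean([bot.grab_frame("top")[0].astype(float) for _ in range(6)],0).astype(np.uint8)
cv2.imwrite("pics/top1.png",im)
cv2.imwrite("pics/crop1.png",cv2.resize(im[215:275,305:365],None,fx=10,fy=10,interpolation=cv2.INTER_CUBIC))
```

```text
(no output)
```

View pics/crop1.png

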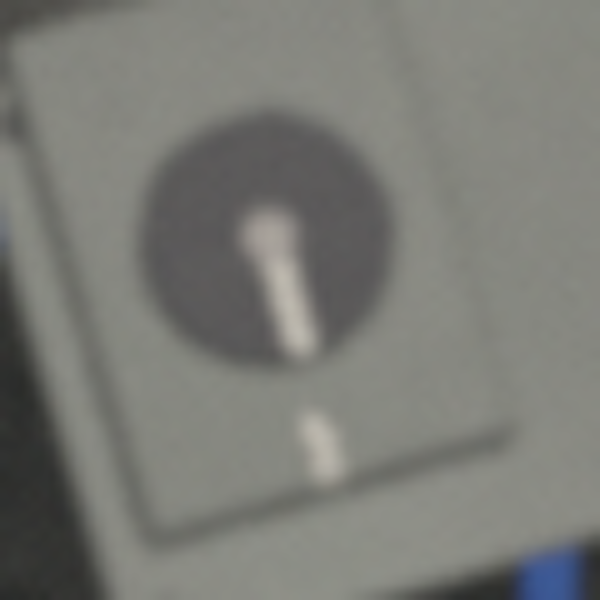

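The rib points down at (300,350), close to the ridge at (322,445), with the hub at (268,235). Next I'll measure the remaining angle.

Run:
```python
from h import *
im=cv2.imread("pics/top1.png")
S=10; c=cv2.resize(im[215:275,305:365],None,fx=S,fy=S,interpolation=cv2.INTER_CUBIC); g=cv2.cvtColor(c,cv2.COLOR_BGR2GRAY)
P=lambda x,y,z:atz("top",[305+(x-4.5)/S,215+(y-4.5)/S],z)[:2]
def ax(m,z):
    yy,xx=np.nonzero(m); p=np.array([P(x,y,z) for x,y in zip(xx[::7],yy[::7])]); mu=p.mean(0); w,v=np.linalg.eigh(np.cov((p-mu).T)); d=v[:,1]; d=d*np.sign(-d[0]); return mu,d,np.sqrt(w)
print("levels",np.percentile(g,[5,50,99]))
for T in (150,165,180):
    b=(g>T)
    k=np.zeros_like(b); k[265:370,240:330]=1; rib=ax(b&k,.177)
    k2=np.zeros_like(b); k2[400:500,280:360]=1; mk=ax(b&k2,.134)
    k3=np.zeros_like(b); k3[200:262,230:305]=1; hub=ax(b&k3,.177)
    disc=(g<115); disc[:100]=0;disc[375:]=0;disc[:,:130]=0;disc[:,400:]=0
    cn,_=cv2.findContours(disc.astype(np.uint8),0,1); e=cv2.fitEllipse(max(cn,key=len)); w=P(*e[0],.174)
    an=lambda d:np.arctan2(-d[1],-d[0])
    print(T,"disc",w,e[1],"hub",hub[0],"rib axis",an(rib[1]),"disc->rib",an(rib[0]-w),"hub->rib",an(rib[0]-hub[0]),"disc->mark",an(mk[0]-w),"mark axis",an(mk[1]),"hub->mark",an(mk[0]-hub[0]))
```

```text
levels [ 62. 134. 162.]
150 disc [ 0.51327996 -0.01084686] (243.51068115234375, 259.6128845214844) hub [ 0.51218177 -0.01262345] rib axis 0.3020608865618296 disc->rib 0.35295838355074144 hub->rib 0.2662746096726455 disc->mark 0.3033195931639376 mark axis 0.3551696638907553 hub->mark 0.2729090648938184
165 disc [ 0.51327996 -0.01084686] (243.51068115234375, 259.6128845214844) hub [ 0.50825438 -0.01367801] rib axis 0.25385340105210713 disc->rib 0.35463589800458206 hub->rib 0.26649916384253625 disc->mark 0.3064553752743855 mark axis 0.33353757865961225 hub->mark 0.2775519515961888<stdin>:6: RuntimeWarning: Mean of empty slice.
  ret = ret.dtype.type(ret / rcount)
  avg = a.mean(axis, **keepdims_kw)
  ret = um.true_divide(
<stdin>:6: RuntimeWarning: Degrees of freedom <= 0 for slice
  c *= np.true_divide(1, fact)
  c *= np.true_divide(1, fact)
Traceback (most recent call last):
ValueError: not enough values to unpack (expected 2, got 0)

During handling of the above exception, another exception occurred:

Traceback (most recent call last):
numpy.linalg.LinAlgError: 0-dimensional array given. Array must be at least two-dimensional
```

The rib is within about 0.02 rad of the ridge, so the wheel is done. Next is the catch. I'll shut the gripper, come down to the left of the finger bar, and push right along press -y.

Request:
move_arm --increments '[{"dx": 0.002, "dy": 0.04, "dz": 0, "yaw": -0.03}, {"dx": 0.004, "dy": 0.08, "dz": 0, "yaw": -0.06}, {"dx": 0.006, "dy": 0.12, "dz": 0, "yaw": -0.09}, {"dx": 0.008, "dy": 0.157, "dz": 0, "yaw": -0.106}, {"dx": 0.008, "dy": 0.157, "dz": -0.02, "yaw": -0.106}, {"dx": 0.008, "dy": 0.157, "dz": -0.05, "yaw": -0.106}, {"dx": 0.008, "dy": 0.157, "dz": -0.08, "yaw": -0.106}, {"dx": 0.008, "dy": 0.157, "dz": -0.11, "yaw": -0.106}, {"dx": 0.008, "dy": 0.157, "dz": -0.135, "yaw": -0.106}, {"dx": 0.008, "dy": 0.157, "dz": -0.147, "yaw": -0.106}, {"dx": 0.008, "dy": 0.157, "dz": -0.147, "yaw": -0.106}]' --jaw 255 --force 30

```text
time_s: 10.15
tcp_pos: [0.5403, -0.1149, 0.0958]
eef_rot: [[0.964, 0.265, -0.002], [0.265, -0.964, 0.001], [-0.001, -0.001, -1.0]]
wrist_force: [0.3, 0.3, -0.6]
width: -0.002
gripper_force: 0.0
```

Request:
move_arm --increments '[{"dx": 0.0026, "dy": -0.0097, "dz": 0, "yaw": 0}, {"dx": 0.0052, "dy": -0.0193, "dz": 0, "yaw": 0}, {"dx": 0.0079, "dy": -0.029, "dz": 0, "yaw": 0}, {"dx": 0.0105, "dy": -0.0386, "dz": 0, "yaw": 0}, {"dx": 0.0131, "dy": -0.0483, "dz": 0, "yaw": 0}, {"dx": 0.0157, "dy": -0.0579, "dz": 0, "yaw": 0}, {"dx": 0.0183, "dy": -0.0676, "dz": 0, "yaw": 0}, {"dx": 0.0196, "dy": -0.0724, "dz": 0, "yaw": 0}, {"dx": 0.021, "dy": -0.0772, "dz": 0, "yaw": 0}, {"dx": 0.021, "dy": -0.0772, "dz": 0, "yaw": 0}]'

```text
time_s: 11.4
tcp_pos: [0.5621, -0.1937, 0.0963]
eef_rot: [[0.965, 0.263, -0.0], [0.263, -0.965, -0.001], [-0.0, 0.001, -1.0]]
wrist_force: [1.0, -0.1, 0.1]
width: -0.003
gripper_force: 0.0
```

Run:
```python
from h import *
im,D=bot.grab_frame("top"); cv2.imwrite("pics/top2.png",im)
cv2.imwrite("pics/crop2.png",cv2.resize(im[180:260,340:440],None,fx=7,fy=7,interpolation=cv2.INTER_CUBIC))
print(bot.state()["wrist_force"])
```

```text
[ 0.23657956 -0.05808072  0.4998152 ]
```

View pics/crop2.png

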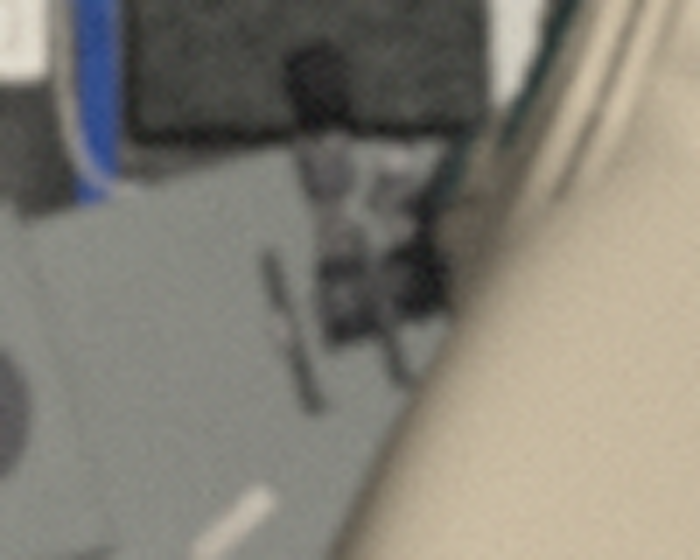

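The bar has left the slot and sits with the gripper on the right, and the lever at (340,200) is uncovered. I'll keep pushing to the stop.

Request:
move_arm --increments '[{"dx": 0.001, "dy": -0.0048, "dz": 0, "yaw": 0}, {"dx": 0.0024, "dy": -0.0087, "dz": 0, "yaw": 0}, {"dx": 0.0024, "dy": -0.0087, "dz": 0, "yaw": 0}]'

```text
time_s: 11.82
tcp_pos: [0.5643, -0.2021, 0.0962]
eef_rot: [[0.965, 0.263, -0.0], [0.263, -0.965, -0.0], [-0.0, -0.0, -1.0]]
wrist_force: [0.2, 1.5, -0.7]
width: -0.003
gripper_force: 0.6
```

Request:
move_arm --increments '[{"dx": 0.0005, "dy": -0.0019, "dz": 0, "yaw": 0}, {"dx": 0.001, "dy": -0.0039, "dz": 0, "yaw": 0}, {"dx": 0.001, "dy": -0.0039, "dz": 0, "yaw": 0}]'

```text
time_s: 12.2
tcp_pos: [0.5646, -0.2034, 0.0959]
eef_rot: [[0.964, 0.265, -0.001], [0.265, -0.964, 0.005], [0.0, -0.006, -1.0]]
wrist_force: [-2.3, 7.4, 0.4]
width: -0.005
gripper_force: 3.7
```

Stop reached: 7.7 N, with the finger at press y ≈ -121 mm against the expected -120. I'll back off, rise, and move over the knob with the jaw half open.

Request:
move_arm --increments '[{"dx": -0.003, "dy": 0.01, "dz": 0, "yaw": 0}, {"dx": -0.003, "dy": 0.01, "dz": 0.02, "yaw": 0}, {"dx": -0.003, "dy": 0.01, "dz": 0.06, "yaw": 0}, {"dx": -0.003, "dy": 0.01, "dz": 0.1, "yaw": 0}, {"dx": 0.0, "dy": 0.02, "dz": 0.12, "yaw": 0}, {"dx": 0.02, "dy": 0.045, "dz": 0.12, "yaw": 0}, {"dx": 0.045, "dy": 0.06, "dz": 0.12, "yaw": 0}, {"dx": 0.056, "dy": 0.067, "dz": 0.12, "yaw": 0}, {"dx": 0.056, "dy": 0.067, "dz": 0.12, "yaw": 0}, {"dx": 0.056, "dy": 0.067, "dz": 0.12, "yaw": 0}]' --jaw 120

```text
time_s: 13.45
tcp_pos: [0.6207, -0.1394, 0.2162]
eef_rot: [[0.965, 0.263, -0.001], [0.263, -0.965, -0.0], [-0.001, 0.0, -1.0]]
wrist_force: [-0.3, 0.6, 0.1]
width: 0.531
gripper_force: 0.0
```

Run:
```python
from h import *
np.set_printoptions(precision=4,suppress=True)
a=.265;R=np.array([[np.cos(a),-np.sin(a)],[np.sin(a),np.cos(a)]]);o=np.array([.5258,-.088])
W=lambda x,y,z:np.r_[R@np.array([x,y])+o,z]
for n in("side","top"):
    im,D=bot.grab_frame(n); cv2.imwrite(f"pics/{n}3.png",im)
    print(n,"expected knob",proj(n,W(.078,-.075,.133)),"bar end",proj(n,W(.015,-.1405,.102)))
    for t in("lever_knob","catch_bar"):
        for q in bot.spot_in(t,n)[:3]: print(t,q["position"],q["conf"],dep(n,q["position"],D),)
im=cv2.imread("pics/side3.png"); u,v=proj("side",W(.03,-.09,.1)).astype(int)
a=cv2.resize(im[v-40:v+40,u-50:u+50],None,fx=5,fy=5,interpolation=cv2.INTER_CUBIC)
im=cv2.imread("pics/top3.png"); b=cv2.resize(im[180:260,355:415],None,fx=5,fy=5,interpolation=cv2.INTER_CUBIC)
cv2.imwrite("pics/mix3.png",np.hstack([a,b])); print(u,v)
```

```text
side expected knob [295.944  219.0831] bar end [317.7291 220.3716]
lever_knob [299.8, 222.3] 0.56 [ 0.6084 -0.133   0.1268]
catch_bar [324.5, 260.6] 0.63 [ 0.5158 -0.0073  0.0758]
catch_bar [345.8, 263.3] 0.6 [ 0.4786 -0.1144  0.0208]
catch_bar [309.2, 222.1] 0.41 [ 0.5979 -0.1998  0.103 ]
top expected knob [386.2009 192.1359] bar end [419.0758 212.3477]
313 227
```

View pics/mix3.png

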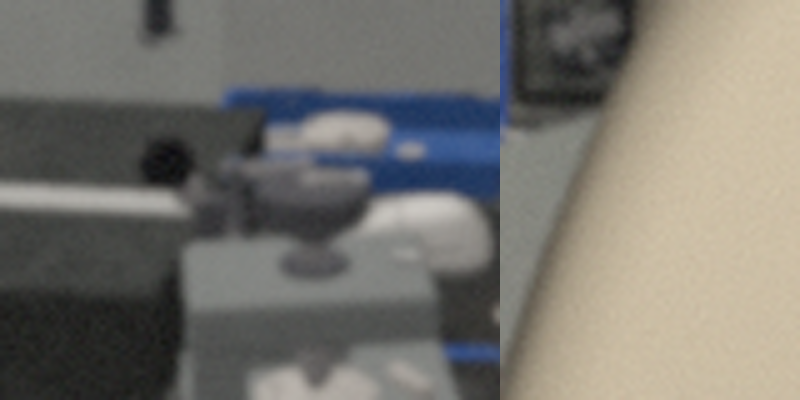

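In the side view the knob is at mix (165,160), i.e. pixel (296,219), exactly where predicted, with the fingers directly above it. The flipped bar shows at about (280,162), also as predicted. I'll descend and grip.

Request:
move_arm --increments '[{"dx": 0, "dy": 0, "dz": -0.03, "yaw": 0}, {"dx": 0, "dy": 0, "dz": -0.055, "yaw": 0}, {"dx": 0, "dy": 0, "dz": -0.075, "yaw": 0}, {"dx": 0, "dy": 0, "dz": -0.088, "yaw": 0}, {"dx": 0, "dy": 0, "dz": -0.094, "yaw": 0}, {"dx": 0, "dy": 0, "dz": -0.094, "yaw": 0}]'

```text
time_s: 14.5
tcp_pos: [0.6214, -0.1388, 0.1224]
eef_rot: [[0.965, 0.264, 0.0], [0.264, -0.965, -0.0], [0.0, 0.0, -1.0]]
wrist_force: [-0.1, -0.0, -0.2]
width: 0.53
gripper_force: 0.0
```

Request:
move_arm --increments '[{"dx": 0, "dy": 0, "dz": 0, "yaw": 0}, {"dx": 0, "dy": 0, "dz": 0, "yaw": 0}, {"dx": 0, "dy": 0, "dz": 0, "yaw": 0}, {"dx": 0, "dy": 0, "dz": 0, "yaw": 0}, {"dx": 0, "dy": 0, "dz": 0, "yaw": 0}]' --jaw 255 --force 60

```text
time_s: 15.12
tcp_pos: [0.6221, -0.1386, 0.1234]
eef_rot: [[0.964, 0.264, 0.002], [0.264, -0.964, 0.0], [0.002, 0.0, -1.0]]
wrist_force: [-0.9, 2.0, 5.2]
width: 0.201
gripper_force: 59.1
```

The knob is gripped (17 mm opening). Now I'll pull it along its arc.

Request:
move_arm --increments '[{"dx": -0.0069, "dy": -0.0019, "dz": 0.0045, "yaw": 0}, {"dx": -0.014, "dy": -0.0038, "dz": 0.0085, "yaw": 0}, {"dx": -0.0214, "dy": -0.0059, "dz": 0.012, "yaw": 0}, {"dx": -0.029, "dy": -0.0079, "dz": 0.0149, "yaw": 0}, {"dx": -0.0368, "dy": -0.0101, "dz": 0.0173, "yaw": 0}, {"dx": -0.0447, "dy": -0.0122, "dz": 0.0191, "yaw": 0}, {"dx": -0.0527, "dy": -0.0144, "dz": 0.0203, "yaw": 0}, {"dx": -0.0608, "dy": -0.0166, "dz": 0.0209, "yaw": 0}, {"dx": -0.0689, "dy": -0.0188, "dz": 0.0209, "yaw": 0}, {"dx": -0.077, "dy": -0.0211, "dz": 0.0204, "yaw": 0}, {"dx": -0.085, "dy": -0.0233, "dz": 0.0193, "yaw": 0}, {"dx": -0.085, "dy": -0.0233, "dz": 0.0193, "yaw": 0}]'

```text
time_s: 16.62
tcp_pos: [0.5404, -0.1621, 0.1438]
eef_rot: [[0.964, 0.264, 0.01], [0.264, -0.964, 0.001], [0.01, 0.002, -1.0]]
wrist_force: [6.2, 2.9, 3.3]
width: 0.199
gripper_force: 58.8
```

Request:
move_arm --increments '[{"dx": -0.005, "dy": -0.0013, "dz": -0.0008, "yaw": 0}, {"dx": -0.01, "dy": -0.0027, "dz": -0.0018, "yaw": 0}, {"dx": -0.0145, "dy": -0.0039, "dz": -0.003, "yaw": 0}, {"dx": -0.0145, "dy": -0.0039, "dz": -0.003, "yaw": 0}, {"dx": -0.0145, "dy": -0.0039, "dz": -0.003, "yaw": 0}]'

```text
time_s: 17.25
tcp_pos: [0.527, -0.166, 0.1413]
eef_rot: [[0.964, 0.264, 0.012], [0.264, -0.964, 0.001], [0.012, 0.002, -1.0]]
wrist_force: [6.7, 2.7, 4.7]
width: 0.2
gripper_force: 59.2
```

Request:
move_arm --increments '[{"dx": -0.003, "dy": -0.0008, "dz": -0.001, "yaw": 0}, {"dx": -0.003, "dy": -0.0008, "dz": -0.001, "yaw": 0}, {"dx": -0.003, "dy": -0.0008, "dz": -0.001, "yaw": 0}]'

```text
time_s: 17.62
tcp_pos: [0.5242, -0.1668, 0.1406]
eef_rot: [[0.964, 0.264, 0.012], [0.264, -0.964, 0.001], [0.012, 0.002, -1.0]]
wrist_force: [6.7, 4.4, 6.2]
width: 0.197
gripper_force: 59.5
```

Request:
move_arm --increments '[{"dx": -0.002, "dy": -0.0005, "dz": -0.0005, "yaw": 0}, {"dx": -0.004, "dy": -0.0011, "dz": -0.001, "yaw": 0}, {"dx": -0.004, "dy": -0.0011, "dz": -0.001, "yaw": 0}]'

```text
time_s: 18.0
tcp_pos: [0.52, -0.168, 0.1393]
eef_rot: [[0.964, 0.264, 0.012], [0.264, -0.964, 0.001], [0.012, 0.002, -1.0]]
wrist_force: [7.3, 3.4, 5.4]
width: 0.198
gripper_force: 59.7
```

Request:
move_arm --increments '[{"dx": -0.002, "dy": -0.0005, "dz": -0.0005, "yaw": 0}, {"dx": -0.004, "dy": -0.0011, "dz": -0.001, "yaw": 0}, {"dx": -0.004, "dy": -0.0011, "dz": -0.001, "yaw": 0}]'

```text
time_s: 18.38
tcp_pos: [0.5178, -0.1687, 0.1387]
eef_rot: [[0.964, 0.265, 0.016], [0.265, -0.964, 0.002], [0.016, 0.002, -1.0]]
wrist_force: [11.0, 5.9, 2.5]
width: 0.202
gripper_force: 59.6
```

Request:
move_arm --increments '[{"dx": -0.002, "dy": -0.0005, "dz": 0, "yaw": 0}, {"dx": -0.004, "dy": -0.0011, "dz": 0, "yaw": 0}, {"dx": -0.004, "dy": -0.0011, "dz": 0, "yaw": 0}, {"dx": -0.004, "dy": -0.0011, "dz": 0, "yaw": 0}]'

```text
time_s: 18.88
tcp_pos: [0.5174, -0.1689, 0.1386]
eef_rot: [[0.964, 0.266, 0.024], [0.266, -0.964, 0.005], [0.024, 0.001, -1.0]]
wrist_force: [21.6, 8.3, -3.8]
width: 0.196
gripper_force: 58.8
```

Run:
```python
from h import *
ims=[bot.grab_frame("side")[0] for _ in range(4)]; im=np.mean(ims,0).astype(np.uint8)
t=bot.grab_frame("top")[0]
a=cv2.resize(im[187:267,263:363],None,fx=5,fy=5,interpolation=cv2.INTER_CUBIC)
b=cv2.resize(t[190:270,300:360],None,fx=5,fy=5,interpolation=cv2.INTER_CUBIC)
cv2.imwrite("pics/mix4.png",np.hstack([a,b])); print(bot.state()["tcp_pos"],bot.state()["wrist_force"])
```

```text
[ 0.51740756 -0.16887161  0.13854224] [21.22631291  8.75737372 -3.84728697]
```

View pics/mix4.png

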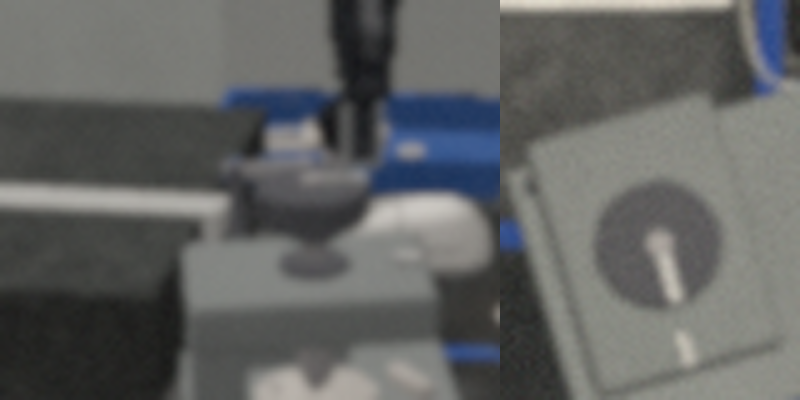

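The lever is on its hard stop: force rose from 7 N to 23 N with no further motion. The top crop shows the rib still pointing at the ridge (hub (658,240), rib tip (675,300), ridge (685,348)). The side crop shows the gripper on the lever at (360,140). I'll hand in while holding.

```bash
python3 -c "
from station import bot
print(bot.hand_in())"
```

```text
the job is handed in; nothing more can be done
None
```

I handed the job in with the wheel's rib within about 0.02 rad of the ridge, the catch pushed to its stop on the right, and the gripper holding the lever against its stop with about 23 N; I don't have the judge's verdict, and the last 10 mm or so of lever travel may be the grip creeping on the knob.

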